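Sort two data loggers and hold the passed one's recessed reset button

TASK

Set the two small data loggers down in the nests, each in the nest whose flat mark has the same shape as the tag on the logger's lid: round tag (passed) in the round-marked nest, bar tag (rejected) in the bar-marked nest, flat on the nest's floor between its walls, either way round. Then take the stylus from its holder, reach its tip through the hole in the lid of the round-tagged logger as it sits in its nest, and press the recessed reset button well down; finish while still gripping the stylus and holding the button down. Never press the other logger's button, and leave the other things on the bench where they are.

Things in the scene. Friction and masses are not known exactly. Their poses are not given: they have to be found in the camera images.
- module_round: the passed data logger: white-topped grey plastic case 80 (x) x 50 (y) x 40 mm (z), 0.11 to 0.23 kg, loose on the bench, with a dark round tag (disc of 30 mm diameter, 2 mm high) on its lid, centred 14 mm to -x of the lid's middle, and a round 12 mm hole 24 mm to +x of the middle. Origin: centre of its underside; z up. Grasp it across its 50 mm width (y)
- module_bar: the rejected data logger: the same case, but its tag is a narrow dark bar (10 mm along x, 44 mm along y, 2 mm high). Same axes and origin
- round_aperture (a point): centre of the 12 mm hole in the lid of module_round, level with the lid (40 mm above the underside). The well goes straight down, along the logger's -z; the flat top of the button, 10.8 mm wide, lies 18 mm below this point when free and 23 mm below when fully pressed. Axes as the logger's
- round_button (a joint): reset button of module_round: 0 free, 0.005 (m) fully down; spring, 1.5 N to start it and 4.5 N fully down; comes back up when let go
- bar_button (a joint): the same reset button in module_bar, which must not be pressed (its start force, stroke and place in the case are the same)
- nest_round: the nest with the round mark: fixed grey painted block, 142 x 68 mm, with a shallow pocket on top, 86 mm (x) x 56 mm (y), its floor 24 mm above the bench, with walls 6 mm thick that rise 8 mm above the floor (to 32 mm). The mark, a dark disc of 30 mm diameter, lies on the open part of the block, 72 mm to -x of the pocket's middle. Origin: under the pocket's middle, at bench height; z up
- nest_bar: the nest with the bar mark (dark bar 10 mm along x, 44 mm along y), otherwise the same as nest_round, same axes and origin
- nest_round_floor (a point): middle of the pocket's floor in nest_round, 24 mm above the bench; axes as the nest's: x along the long side of the pocket
- nest_bar_floor (a point): middle of the pocket's floor in nest_bar, 24 mm above the bench; axes as the nest's: x along the long side of the pocket
- stylus: round metal stylus, 115 mm long, 0.05 kg, standing upright in the bore of its holder, tip down. From the tip up: steel shaft 6 mm in diameter and 55 mm long, collar 22 mm in diameter and 5 mm thick (55 to 60 mm from the tip) that rests on the holder, round grip 14 mm in diameter (60 to 115 mm). Origin at the tip; z along the stylus towards the grip's end
- stylus_tip (a point): the end of the stylus's shaft (same point as its origin)
- holder: fixed grey plastic block, 50 x 50 mm and 58 mm high, with an upright 9 mm bore through its middle that holds the stylus. Origin: centre of its underside
- timer: white bench timer, 64 x 64 x 19 mm, a loose bystander. Origin: centre of its underside
- pen: dark grey marker pen lying on the bench, 131 mm long (along its y), 11 mm thick, a loose bystander. Origin: under its middle
- plug: grey-brown rubber stopper, 30 mm wide and 28 mm high, a loose bystander. Origin: centre of its underside
Not all that is in view belongs to the job. What is shaped like the module_round but green or red is not meant. Leave any green look-alike of the module_bar alone.

How it is judged (in metres and radians):
On the way, in this order (a step that is already met when the one before it is completed fails the run):
1. both loggers sit flat in their own nests, released (horizontal distance between module_round and nest_round_floor below 0.008 m and z of module_round in the frame of nest_round_floor below 0.003 m and angle between the x axis of module_round and the x axis of nest_round_floor, either way round below 0.12 rad and angle between each of module_round, module_bar's own z axis and vertical below 0.06 rad and contact force between the fingers and module_round below 0.3 N and horizontal distance between module_bar and nest_bar_floor below 0.008 m and z of module_bar in the frame of nest_bar_floor below 0.003 m and angle between the x axis of module_bar and the x axis of nest_bar_floor, either way round below 0.12 rad and contact force between the fingers and module_bar below 0.3 N), for 0.2 s.
2. the gripped stylus, through the hole, holds the round-tagged logger's button down (value of joint round_button above 0.003 m and z of stylus_tip in the frame of round_aperture below -0.018 m and horizontal distance between stylus_tip and round_aperture below 0.008 m and contact force between the fingers and stylus above 2 N and contact force between stylus and module_round above 1.5 N), for 0.3 s.
At the end, for the whole second after the job is handed in: Each logger lies flat in its own nest (8 mm, 0.12 rad, either way round, 3 mm of the floor), untouched by the fingers; the gripped stylus (over 2 N) has its tip 18 mm or more down the round-tagged logger's hole, pressing over 1.5 N, its button over 3 of 5 mm down, for the last second (all of step 1 and all of step 2); the arm keeps its last pose, push and grip.
It fails at once if the bar-tagged logger's button was pressed (value of joint bar_button above 0.002 m).
It fails at once if a bystander was moved more than 30 mm (distance of any of timer, pen, plug from where it was at the start of the episode above 0.03 m).
It also fails if it takes over 67 s, if anything falls off the work surface, if the arm or the gripper's body presses on something with over 40 N, if the wrist force passes 120 N, or if a joint passes its speed limit or range.

ROBOT

A 7-joint arm with a two-finger parallel gripper is mounted at the origin on a cart in front of the work surface, level with it; the furniture and walls round the work are solid. World frame = base frame: x ahead of the robot, y to its left, z up, the work surface at z = 0. Lengths are in m, angles in degrees, forces in N, time in s.
With the tool pointing down it reaches from about 0.35 to 0.9 m from the base axis. Payload 19.9 kg.
Tool frame: the origin (TCP) lies midway between the tips of the shut fingers; the grasp point (between the pads) lies 19 mm behind it; z points along the fingers, y is the line along which they close (so a half turn about z gives the same grasp; the last joint's range is limited). The gripper opens to 85 mm and grips with 20 to 120 N. Pads are 22 mm wide; open, the fingers measure 114 mm over their backs; the gripper's body (76 mm by 85 mm) begins 54 mm behind the grasp point. The pads swing forward as they close: fully open they stand 13 mm farther back than shut.
Start: joints at [-69.815, 23.915, -0.59, 92.452, 0.269, 63.638, -3.037], TCP at [0.24, 0.577, 0.231] pointing down, gripper open.
Joint ranges: [-161.28, 161.28], [-22.2, 115.67], [-73.04, 71.86], [3.21, 147.25], [-68.34, 248.33], [10.77, 114.83], [-161.83, 161.83]. Speed limits (degrees/s): [108.29, 108.29, 136.94, 136.94, 172.46, 172.46, 172.46].

INTERFACE

Orientations are given as [roll, pitch, yaw] about the fixed x, y, z axes, in that order (R = Rz(yaw) Ry(pitch) Rx(roll)).
In Python, from rig import env, cams, models gives the robot as it stands. The module is installed in compiled form; this text tells all that it offers.
- The arm moves only by the tool send_rows, never from a script. Its argument "increments" is a list of rows, each a list of 7 numbers: the shift along the tool's x, y, z in mm, then the turn, a rotation vector about the tool's x, y, z in rad, then the opening, from -1 (shut) to 1 (fully open), so that 0 is half open. A call has 1 to 20 rows; each row is the pose to reach, as a shift and turn from the pose commanded when the call began, along the tool's axes at that moment; what a row does not reach only later rows make up. A row lasts 1/8 s, in which the tool goes at most 62.5 mm and 10.7 degrees, less where a joint would pass 70% of its speed; a pose out of reach is approached as far as the arm can. A call with a gripper value outside its range is refused whole. The fingers move at their own pace and stop on an object; "newtons" is the grip in N (left out, the last holds). Time passes only in rows, so rows that repeat a pose let the fingers close. It gives the time, the measured TCP pose, the force, the opening and the grip force at its end, in the units of the state.
- env.read_state(): the state, without advancing time (a new reading comes with each control period).
- cams.capture(name): name is "scene" or "side" or "wrist"; returns (picture, depth): 420x560x3 uint8, red, green, blue; 420x560 float32, m along the optical axis (not along the pixel's ray), 0 where there is no reading.
- cams.calibration(name): a dict with "camera_matrix" (3x3 intrinsics, pixels), "cam_to_world" (4x4, takes a point from camera to world coordinates); the wrist camera has in their place "mount" (4x4, takes a point from camera to tool coordinates, whose origin is the TCP and whose axes are the flange's). Camera axes: x right, y down, z forward; pixel columns grow to the right and rows downward; lengths in m; the calibration is good to about 2 mm. The wrist camera is an equidistant fisheye: a pixel r from the principal point sees the ray r / f radians off the axis. A picture is of the moment at which its call begins: read the wrist's pose just before it. calibration takes no time and is no camera call.
- env.finish_job(): hands the job in; it is judged then, once.
Trained networks look in the newest picture that a camera, given by its name, has taken for a name from the list of things; names that differ only in an ending like _2 or _b are one class to them, and where a whole thing is asked for, a point or a joint stands for the part that bears it (a point fixed in the world has none). Each returns a list of dicts, best first, with "score" (0 to 1); they miss things now and then, are a little off and sometimes report something else, mostly with a low value. They report only what shows in the picture. A call takes as long as a camera call. They do not tell look-alikes from the thing itself.
- models.search_frame(camera, target): "centre" ([column, row] in pixels, amid what is visible of it).
The state is a dict: "t": time; "joint_pos": joint angles; "joint_vel": joint speeds; "joint_efforts": joint torques, N m; "tcp_pos": TCP position; "tool_rot": TCP orientation; "wrist_force": force on the tool from outside, world axes, zero at the start; "ft_torque": the same for the moment, N m; "grip_width": finger opening in m; "finger_force": force on a finger pad.
Only numpy, scipy, OpenCV 4.12 (cv2) and the standard library are available. Lean on these libraries where they do the work, as an engineer would, in place of code of your own. Each camera call takes 0.05 s, during which the arm holds its last target. There are 200 camera calls.

## Working session

There is one attempt and no reset: what is moved stays moved. The work goes in short steps, Python scripts to look and compute and a tool call to move; the robot and the scene stay as the last step left them, time stands still between calls to the robot, and variables do not carry over. Pictures are saved under pics/ and viewed, at most 13 in all, crops included, and the job is handed in when it is done.

Besides the shell and the picture viewer there is one more tool, called after "Request:" as name(argument=value, ...) on one line, values as JSON. send_rows: Moves the arm, as the interface text tells. Its arguments: {"type":"object","properties":{"increments":{"type":"array"},"newtons":{"type":"number"}},"required":["increments"]}

```bash
mkdir -p pics; cat > h.py <<'E'
import numpy as np, cv2
from rig import env, cams, models
from scipy.spatial.transform import Rotation as R
def cap(n,f=None):
    s=env.read_state(); p,d=cams.capture(n)
    if f: cv2.imwrite('pics/'+f,p[...,::-1])
    return s,p,d
def cloud(n,d):
    c=cams.calibration(n);K=np.array(c['camera_matrix']);T=np.array(c['cam_to_world'])
    v,u=np.mgrid[:420,:560]
    P=np.stack([(u-K[0,2])/K[0,0]*d,(v-K[1,2])/K[1,1]*d,d],-1)
    return P@T[:3,:3].T+T[:3,3]
E
python3 - <<'E'
from h import *
print(env.read_state())
for n in ('scene','side','wrist'):
    s,p,d=cap(n,n+'0.png'); np.savez('pics/'+n+'0',p=p,d=d)
    print(n,cams.calibration(n))
    if n!='wrist':
        C=cloud(n,d)
        for t in ['module_round','module_bar','nest_round','nest_bar','stylus','holder','timer','pen','plug']:
            for r in models.search_frame(n,t)[:3]:
                u,v=map(int,r['centre']); print(t,round(r['score'],2),u,v,C[v,u].round(3))
E
```

```text
{'t': 0.0, 'joint_pos': array([-69.81443668,  23.94682256,  -0.59174414,  92.4836493 ,
         0.2689829 ,  63.6379978 ,  -3.03549256]), 'joint_vel': array([ 0.05177942, -0.02514986,  0.07016761,  0.04762602, -0.09807659,
        0.02111898, -0.12550446]), 'joint_efforts': array([-1.92268485e-04, -8.64442062e+01,  6.78790156e-01, -4.34895480e+01,
        1.90725352e-02,  7.27610706e-03,  1.61089514e-05]), 'tcp_pos': array([0.23968276, 0.57685766, 0.23068716]), 'tool_rot': array([-1.79933045e+02,  4.24313123e-03,  1.57439480e+02]), 'wrist_force': array([-0.40957942,  0.51982656, -0.39384543]), 'ft_torque': array([-0.00948332, -0.02336604, -0.04786103]), 'finger_force': 0.0, 'grip_width': 0.08532384128295897}
scene {'camera_matrix': array([[484.14853419,   0.        , 282.32523062],
       [  0.        , 484.14853419, 211.48734727],
       [  0.        ,   0.        ,   1.        ]]), 'cam_to_world': array([[-0.98129365, -0.15674622,  0.11177382,  0.28441809],
       [-0.1919404 ,  0.84147001, -0.50506149,  0.77366356],
       [-0.01488784, -0.51706755, -0.85581511,  1.38000588],
    
[... 1459 characters left out ...]
249 0.025]
holder 0.59 241 305 [0.489 0.439 0.051]
timer 0.48 252 180 [ 0.645 -0.274  0.02 ]
pen 0.59 275 297 [0.419 0.347 0.008]
plug 0.61 289 215 [ 0.454 -0.045  0.026]
wrist {'camera_matrix': array([[325.1922621 ,   0.        , 279.47572257],
       [  0.        , 325.1922621 , 212.0301509 ],
       [  0.        ,   0.        ,   1.        ]]), 'mount': array([[-3.83816376e-04, -9.50451752e-01, -3.10871872e-01,
         7.87147899e-02],
       [ 9.99999795e-01, -2.05391907e-04, -6.06684674e-04,
         3.62999853e-04],
       [ 5.12773944e-04, -3.10872041e-01,  9.50451635e-01,
        -1.42755170e-01],
       [ 0.00000000e+00,  0.00000000e+00,  0.00000000e+00,
         1.00000000e+00]])}
```

```bash
python3 - <<'E'
from h import *
p=cv2.imread('pics/scene0.png'); c=p[90:380,170:410]; cv2.imwrite('pics/c1.png',cv2.resize(c[:145],(800,483),interpolation=cv2.INTER_CUBIC))
cv2.imwrite('pics/c2.png',cv2.resize(c[100:],(700,554),interpolation=cv2.INTER_CUBIC))
E
```

```text
(no output)
```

View pics/c1.png

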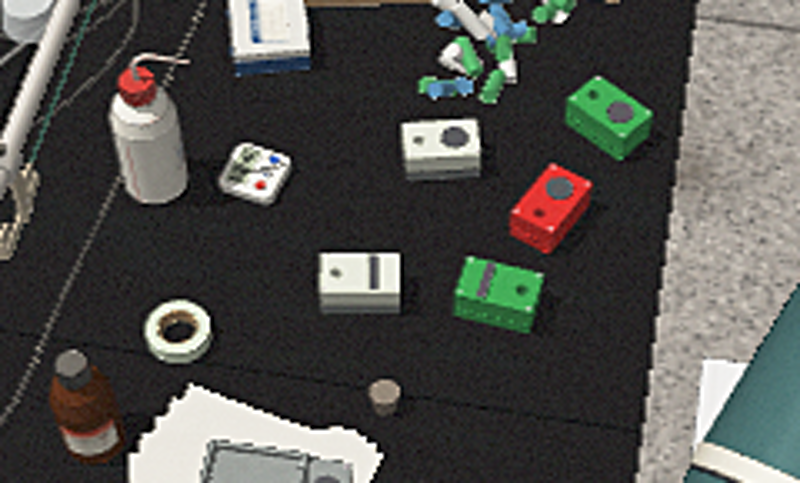

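View pics/scene0.png

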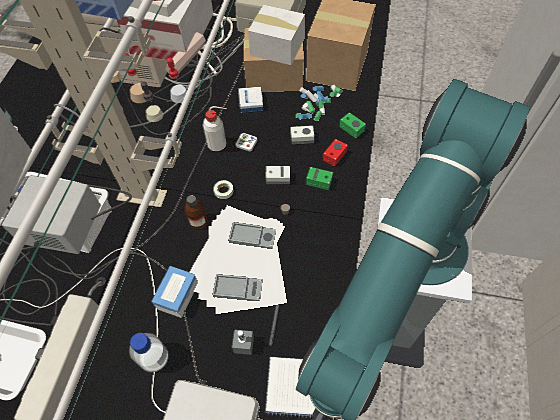

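The white round-tagged logger sits near (301,135) and the white bar-tagged one near (278,173). The round-marked nest is near (253,235), the bar-marked nest near (237,288) and the holder near (242,341). Next I'll measure poses from the depth.

```bash
python3 - <<'E'
from h import *
for n in('scene','side'):
    z=np.load(f'pics/{n}0.npz');p,d=z['p'],z['d'];C=cloud(n,d);X,Y,Z=C[...,0],C[...,1],C[...,2]
    hsv=cv2.cvtColor(p,cv2.COLOR_RGB2HSV)
    print(n,'bench z',np.median(Z[(abs(X-.45)<.05)&(abs(Y+.25)<.03)]))
    for nm,(cx,cy),r,lo,hi in [('mr',(.46,-.335),.07,.033,.06),('mb',(.515,-.155),.065,.033,.06),('nr',(.54,.07),.11,.018,.04),('nb',(.545,.25),.1,.018,.04),('hold',(.487,.43),.05,.045,.066),('sty',(.487,.43),.05,.09,.14),('plug',(.46,-.035),.04,.018,.04),('timer',(.65,-.29),.06,.012,.03),('pen',(.42,.345),.1,.004,.02)]:
        m=(d>0)&(np.hypot(X-cx,Y-cy)<r)&(Z>lo)&(Z<hi)
        if nm[0]=='m' : m&=(hsv[...,1]<70)
        if m.sum()<5: print(nm,m.sum());continue
        m8=cv2.morphologyEx(m.astype(np.uint8),cv2.MORPH_CLOSE,np.ones((3,3)));k,l,st,ce=cv2.connectedComponentsWithStats(m8)
        i=1+st[1:,4].argmax();q=(l==i)&m
        rc=cv2.minAreaRect((C[q][:,:2]*1000).astype(np.float32)); print(nm,q.sum(),np.round(rc[0]),np.round(rc[1]),round(rc[2],1),'z',np.percentile(Z[q],[5,50,95]).round(3),'mean',C[q].mean(0).round(3))
    # tall things in work area
    m=(d>0)&(X>.25)&(X<.85)&(Y>-.5)&(Y<.5)&(Z>.07)
    g={}
    for x,y,zz in C[m]: k=(int(x//.1),int(y//.1)); g[k]=max(g.get(k,0),round(float(zz),2))
    print(sorted(g.items()))
E
```

```text
scene bench z 0.0007209354982296023
mr 267 [ 453. -360.] [81. 60.] 18.5 z [0.035 0.04  0.046] mean [ 0.454 -0.357  0.041]
mb 302 [ 506. -168.] [79. 55.] 9.7 z [0.035 0.04  0.045] mean [ 0.505 -0.168  0.04 ]
nr 931 [544.  84.] [158. 106.] 12.6 z [0.02  0.026 0.034] mean [0.541 0.077 0.026]
nb 1103 [538. 254.] [175.  95.] 0.1 z [0.019 0.025 0.033] mean [0.543 0.258 0.026]
hold 310 [487. 417.] [50. 52.] 5.3 z [0.049 0.058 0.064] mean [0.485 0.421 0.058]
sty 40 [487. 418.] [14. 12.] 54.2 z [0.092 0.117 0.123] mean [0.486 0.419 0.112]
plug 64 [455. -42.] [28. 28.] 66.2 z [0.021 0.028 0.032] mean [ 0.455 -0.04   0.028]
timer 229 [ 648. -300.] [69. 65.] 77.4 z [0.013 0.017 0.022] mean [ 0.648 -0.299  0.017]
pen 717 [448. 341.] [134. 188.] 2.2 z [0.005 0.012 0.018] mean [0.438 0.303 0.012]
[((2, 4), 0.62), ((3, -5), 0.14), ((3, -4), 0.14), ((4, -5), 0.16), ((4, -4), 0.13), ((4, 4), 0.12), ((6, 0), 0.09), ((6, 2), 0.07), ((6, 3), 0.07), ((6, 4), 0.12), ((7, -5), 0.35), ((7, -4), 0.35), ((7, -3), 0.35), ((7, -2), 0.71), ((7, -1), 0.73), ((7, 0), 0.72), ((7, 1), 0.72), ((7, 2), 0.72), ((7, 3), 
[... 671 characters left out ...]
89 0.422 0.108]
plug 50 [458. -39.] [24. 34.] 10.6 z [0.02  0.028 0.033] mean [ 0.458 -0.037  0.027]
timer 142 [ 652. -296.] [74. 66.] 74.7 z [0.013 0.018 0.022] mean [ 0.652 -0.293  0.018]
pen 493 [425. 318.] [125. 148.] 45.1 z [0.005 0.014 0.018] mean [0.441 0.298 0.013]
[((2, 4), 0.62), ((4, -5), 0.15), ((4, -4), 0.07), ((4, 4), 0.12), ((6, 0), 0.08), ((6, 2), 0.07), ((6, 3), 0.07), ((6, 4), 0.12), ((7, -5), 0.65), ((7, -4), 0.66), ((7, -3), 0.66), ((7, -2), 0.66), ((7, -1), 0.72), ((7, 0), 0.72), ((7, 1), 0.72), ((7, 2), 0.72), ((7, 3), 0.72), ((7, 4), 0.72), ((8, -5), 0.51), ((8, -4), 0.66), ((8, -3), 0.67), ((8, -2), 0.7), ((8, -1), 0.7), ((8, 0), 0.65), ((8, 1), 0.31), ((8, 2), 0.31)]
```

Request:
send_rows(increments=[[-50, -36, -9, 0, 0, -0.05, 1], [-100, -72, -18, 0, 0, -0.1, 1], [-150, -107, -26, 0, 0, -0.15, 1], [-200, -143, -35, 0, 0, -0.2, 1], [-250, -179, -44, 0, 0, -0.25, 1], [-300, -214, -53, 0, 0, -0.3, 1], [-350, -250, -62, 0, 0, -0.35, 1], [-400, -285, -70, 0, 0, -0.394, 1], [-400, -285, -70, 0, 0, -0.394, 1], [-400, -285, -70, 0, 0, -0.394, 1]])

```text
t: 2.3
tcp_pos: [0.4997, 0.1608, 0.3013]
tool_rot: [180.0, -0.0, 180.0]
wrist_force: [-0.9, 0.4, -0.2]
grip_width: 0.0855
finger_force: 0.0
```

```bash
cat >> h.py <<'E'
def rayfun(s):
    """fisheye: returns f(uv,z)->world xy on plane z, and project(world)->uv"""
    c=cams.calibration('wrist');K=np.array(c['camera_matrix']);M=np.array(c['mount'])
    Rt=R.from_euler('xyz',s['tool_rot'],degrees=True).as_matrix()
    Rc=Rt@M[:3,:3]; o=Rt@M[:3,3]+s['tcp_pos']
    def f(uv,z):
        uv=np.asarray(uv,float); a=(uv-K[:2,2])/K[0,0]; th=np.linalg.norm(a,axis=-1,keepdims=True)
        dr=np.concatenate([a/np.maximum(th,1e-9)*np.sin(th),np.cos(th)],-1)@Rc.T
        return o[:2]+dr[...,:2]*((z-o[2])/dr[...,2:])
    return f
def ortho(s,p,z,x0,x1,y0,y1,res=.001):
    """rectified top view on plane z. rows: x from x1 down to x0; cols: y from y1 to y0 (y left)"""
    c=cams.calibration('wrist');K=np.array(c['camera_matrix']);M=np.array(c['mount'])
    Rt=R.from_euler('xyz',s['tool_rot'],degrees=True).as_matrix()
    Rc=Rt@M[:3,:3]; o=Rt@M[:3,3]+s['tcp_pos']
    xs=np.arange(x1,x0,-res); ys=np.arange(y1,y0,-res)
    X,Y=np.meshgrid(xs,ys,indexing='ij'); P=(np.stack([X,Y,np.full_like(X,z)],-1)-o)@Rc
    th=np.arctan2(np.hypot(P[...,0],P[...,1]),P[...,2]); ph=np.arctan2(P[...,1],P[...,0])
    return cv2.remap(p,(K[0,2]+K[0,0]*th*np.cos(ph)).astype(np.float32),(K[1,2]+K[1,1]*th*np.sin(ph)).astype(np.float32),cv2.INTER_CUBIC)
E
python3 - <<'E'
from h import *
s,p,d=cap('wrist','w1.png'); np.savez('pics/w1',p=p,d=d,s=s); print(s['tcp_pos'],s['tool_rot'],s['joint_pos'].round(1),s['t'])
o=ortho(s,p,.032,.40,.66,0,.50); cv2.imwrite('pics/o1.png',cv2.resize(o,None,fx=1.6,fy=1.6)[...,::-1])
E
```

```text
[0.49966209 0.16076219 0.30125377] [ 1.79992101e+02 -9.07808525e-03  1.79995902e+02] [-32.3  10.   12.7 102.   -2.4  68.2  71.1] 2.3
```

View pics/o1.png

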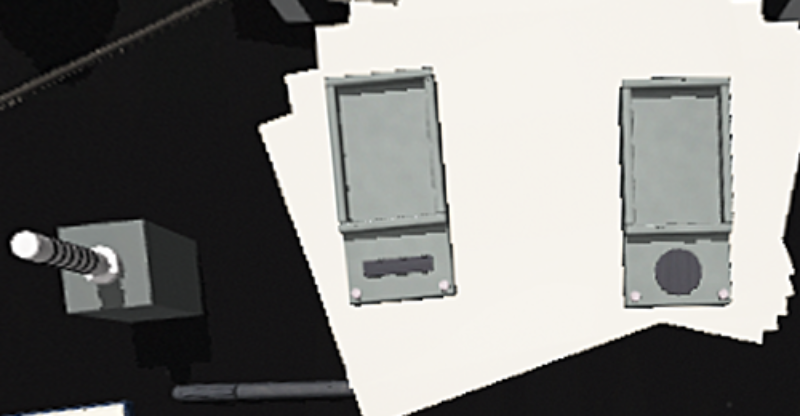

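Both pockets and the holder are clearly visible. The bar nest pocket is at about x=.566, y=.259, yaw 5°, and the round nest pocket at about x=.5625, y=.077, yaw 0.7°. I'll check these with a zoomed overlay of the model while moving on to the loggers.

```bash
cat >> h.py <<'E'
def overlay(s,p,items,half=.06,k=4):
    """items: (x,y,yawdeg,z,L,W list) ; crops centred, drawn rects"""
    out=[]
    for x,y,a,z,rects in items:
        o=ortho(s,p,z,x-half,x+half,y-half,y+half,.001/k); o=np.ascontiguousarray(o)
        n=np.array(o.shape[:2])/2
        for L,W in rects:
            q=np.array([[L,W],[L,-W],[-L,-W],[-L,W]])/2
            c,sn=np.cos(np.radians(a)),np.sin(np.radians(a)); q=q@np.array([[c,sn],[-sn,c]])
            pix=np.stack([n[1]-q[:,1]*1000*k,n[0]-q[:,0]*1000*k],-1).round().astype(np.int32)
            cv2.polylines(o,[pix],True,(255,0,0),1)
        out.append(o)
    h=min(i.shape[0] for i in out);w=min(i.shape[1] for i in out)
    return np.hstack([i[:h,:w] for i in out])
E
python3 - <<'E'
from h import *
z=np.load('pics/w1.npz',allow_pickle=True);s=z['s'].item();p=z['p']
o=overlay(s,p,[(.5625,.077,.7,.032,[(.098,.068),(.086,.056)]),(.5656,.2588,5,.032,[(.098,.068),(.086,.056)])],half=.056,k=3.5)
cv2.imwrite('pics/o2.png',o[...,::-1]); print(o.shape)
E
```

```text
(393, 784, 3)
```

View pics/o2.png

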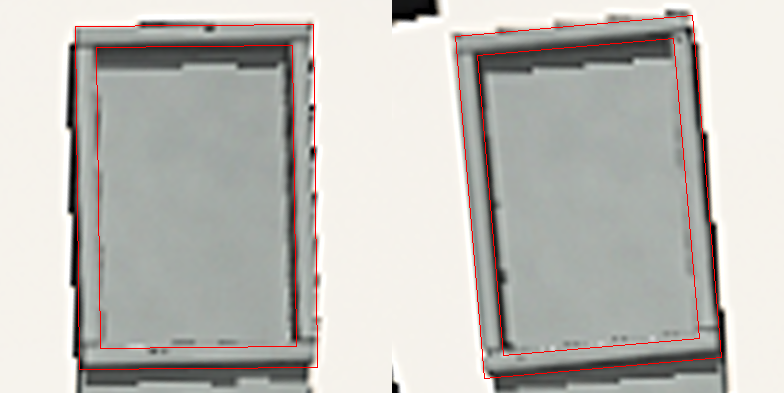

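Request:
send_rows(increments=[[0, 48, 5, 0, 0, 0, 1], [0, 96, 10, 0, 0, 0, 1], [0, 144, 15, 0, 0, 0, 1], [0, 192, 20, 0, 0, 0, 1], [5, 240, 25, 0, 0, 0, 1], [10, 288, 30, 0, 0, 0, 1], [15, 336, 35, 0, 0, 0, 1], [20, 384, 40, 0, 0, 0, 1], [25, 420, 45, 0, 0, 0, 1], [25, 420, 45, 0, 0, 0, 1], [25, 420, 45, 0, 0, 0, 1]])

```text
t: 3.72
tcp_pos: [0.4741, 0.5806, 0.256]
tool_rot: [-180.0, -0.0, -179.9]
wrist_force: [-0.1, 0.3, 0.9]
grip_width: 0.0853
finger_force: 0.0
```

The overlay fits both nests to within 1 mm. I got the y sign wrong on that move, which took it to free space on the other side. Next I go to the loggers.

Request:
send_rows(increments=[[0, -60, 0, 0, 0, 0, 1], [0, -120, 0, 0, 0, 0, 1], [0, -180, 0, 0, 0, 0, 1], [0, -240, 0, 0, 0, 0, 1], [0, -300, 0, 0, 0, 0, 1], [0, -360, 0, 0, 0, 0, 1], [0, -420, 0, 0, 0, 0, 1], [0, -480, 0, 0, 0, 0, 1], [0, -540, 0, 0, 0, 0, 1], [0, -600, 0, 0, 0, 0, 1], [0, -660, 0, 0, 0, 0, 1], [0, -720, 0, 0, 0, 0, 1], [0, -780, 0, 0, 0, 0, 1], [0, -840, 0, 0, 0, 0, 1], [0, -840, 0, 0, 0, 0, 1], [0, -840, 0, 0, 0, 0, 1]])

```text
t: 5.72
tcp_pos: [0.4744, -0.2595, 0.2565]
tool_rot: [180.0, 0.0, 180.0]
wrist_force: [0.6, 0.6, 0.3]
grip_width: 0.0854
finger_force: 0.0
```

```bash
python3 - <<'E'
from h import *
s,p,d=cap('wrist','w2.png'); np.savez('pics/w2',p=p,d=d,s=s); print(s['tcp_pos'],s['tool_rot'],s['joint_pos'].round(1),s['t'])
o=ortho(s,p,.04,.36,.6,-.44,-.08,.0005)
hsv=cv2.cvtColor(o,cv2.COLOR_RGB2HSV); m=((hsv[...,1]<45)&(hsv[...,2]>170)).astype(np.uint8)
m=cv2.morphologyEx(m,cv2.MORPH_CLOSE,np.ones((25,25)));m=cv2.morphologyEx(m,cv2.MORPH_OPEN,np.ones((15,15)))
o=np.ascontiguousarray(o)
for c in cv2.findContours(m,cv2.RETR_EXTERNAL,cv2.CHAIN_APPROX_NONE)[0]:
    r=cv2.minAreaRect(c)
    if min(r[1])<60: continue
    print(round(.6-r[0][1]/2000,4),round(-.08-r[0][0]/2000,4),np.array(r[1])/2,r[2])
    cv2.polylines(o,[cv2.boxPoints(r).astype(np.int32)],True,(255,0,0),1)
cv2.imwrite('pics/o3.png',o[...,::-1]); print(o.shape)
E
```

```text
[ 0.47439385 -0.25948807  0.25647922] [1.79977290e+02 2.15229942e-02 1.79953283e+02] [  0.4  15.2  29.9 103.7  -8.4  63.3 123.2] 5.725
0.4563 -0.3595 [80.25334167 50.76543427] 75.23080444335938
0.5076 -0.1698 [80.72016907 50.60260391] 79.50852966308594
(480, 720, 3)
```

View pics/o3.png

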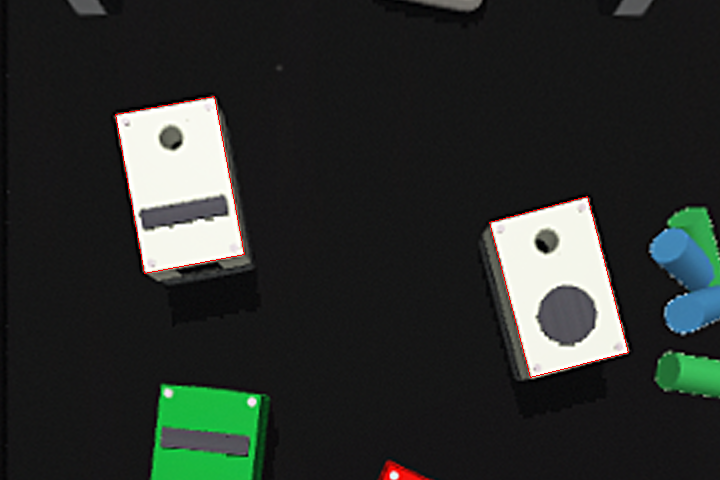

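The fit is precise: module_round (right, disc at (567,315)) is at (.4563,-.3595) with yaw 14.8°. module_bar (left, bar at (184,212)) is at (.5076,-.1698) with yaw 10.5°. Loose clutter lies just right of module_round, so I'll check its heights.

```bash
python3 - <<'E'
from h import *
z=np.load('pics/scene0.npz');C=cloud('scene',z['d']);X,Y,Z=C[...,0],C[...,1],C[...,2]
for x in np.arange(.38,.55,.02):
    print(round(x,2),[ (round(float(Z[m].max()),3) if (m:=(abs(X-x)<.01)&(abs(Y-y)<.01)&(z['d']>0)).any() else None) for y in np.arange(-.39,-.52,-.02)])
E
```

```text
0.38 [0.142, 0.005, 0.008, 0.05, 0.117, 0.127, 0.14]
0.4 [0.144, 0.145, 0.132, 0.121, 0.112, 0.096, 0.114]
0.42 [0.078, 0.08, 0.13, 0.134, 0.114, 0.131, 0.125]
0.44 [0.081, 0.083, 0.155, 0.154, 0.114, 0.132, 0.125]
0.46 [0.079, 0.074, 0.154, 0.156, 0.083, 0.118, -0.006]
0.48 [0.036, 0.069, 0.152, 0.052, 0.113, 0.125, 0.007]
0.5 [0.008, 0.008, 0.004, 0.006, 0.01, 0.005, 0.007]
0.52 [0.007, 0.007, 0.006, 0.007, 0.005, 0.004, 0.009]
0.54 [0.007, 0.009, 0.005, 0.009, 0.006, 0.006, 0.005]
```

```bash
python3 - <<'E'
from h import *
a=cv2.imread('pics/w2.png')[100:380,300:560]; b=cv2.imread('pics/scene0.png')[75:155,280:360]
z=np.load('pics/w2.npz',allow_pickle=True);d=z['d'];print(d[150:360:30,380:540:20].round(3))
a=cv2.resize(a,(520,560)); b=cv2.resize(b,(280,280),interpolation=cv2.INTER_CUBIC)
cv2.imwrite('pics/c3.png',np.hstack([a,np.vstack([b,np.zeros_like(b)])]))
E
```

```text
[[0.394 0.395 0.393 0.393 0.391 0.391 0.39  0.39 ]
 [0.407 0.408 0.406 0.406 0.405 0.395 0.381 0.383]
 [0.42  0.42  0.42  0.419 0.418 0.406 0.392 0.389]
 [0.431 0.435 0.436 0.434 0.428 0.421 0.408 0.401]
 [0.447 0.448 0.45  0.442 0.441 0.423 0.415 0.438]
 [0.13  0.117 0.466 0.467 0.459 0.452 0.472 0.467]
 [0.128 0.098 0.097 0.104 0.095 0.093 0.493 0.499]]
```

View pics/c3.png

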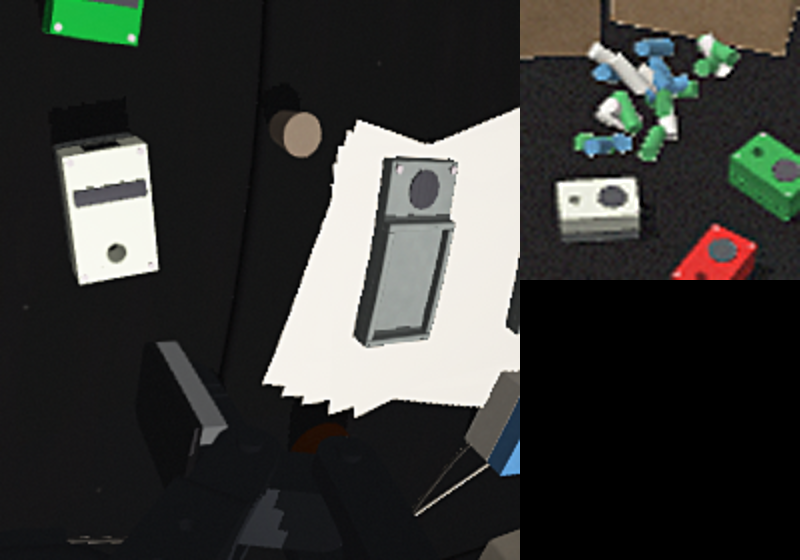

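The tubes are behind module_round, on its -y side. I'll get their heights from the wrist depth.

```bash
cat >> h.py <<'E'
def wcloud(s,d):
    c=cams.calibration('wrist');K=np.array(c['camera_matrix']);M=np.array(c['mount'])
    Rt=R.from_euler('xyz',s['tool_rot'],degrees=True).as_matrix();Rc=Rt@M[:3,:3]; o=Rt@M[:3,3]+s['tcp_pos']
    v,u=np.mgrid[:420,:560]; a=np.stack([u-K[0,2],v-K[1,2]],-1)/K[0,0]; th=np.linalg.norm(a,axis=-1,keepdims=True)
    P=np.concatenate([a/np.maximum(th,1e-9)*np.tan(th),np.ones_like(th)],-1)*d[...,None]
    return P@Rc.T+o
E
python3 - <<'E'
from h import *
z=np.load('pics/w2.npz',allow_pickle=True);s=z['s'].item();C=wcloud(s,z['d'])
hsv=cv2.cvtColor(z['p'],cv2.COLOR_RGB2HSV)
sel=(z['d']>0)&(C[...,1]<-.37)&(C[...,2]>.01)&(C[...,0]>.36)
bx=(abs(C[...,0]-.456)<.03)&(abs(C[...,1]+.36)<.015);print('lid z',np.median(C[bx][:,2]))
X,Y,Z=C[...,0],C[...,1],C[...,2]
for x in np.arange(.38,.53,.02):
    print(round(x,2),[ (round(float(np.percentile(Z[m],90)),3) if (m:=(abs(X-x)<.01)&(abs(Y-y)<.005)&(z['d']>0)).any() else None) for y in np.arange(-.37,-.46,-.01)])
E
```

```text
lid z 0.040636774834613476
0.38 [0.001, 0.001, 0.001, 0.001, 0.001, 0.001, 0.001, 0.001, 0.001, 0.001]
0.4 [0.001, 0.001, 0.001, 0.141, 0.142, 0.135, 0.13, 0.124, 0.109, 0.113]
0.42 [0.041, 0.041, 0.041, 0.076, 0.076, 0.074, 0.125, 0.131, 0.127, 0.109]
0.44 [0.043, 0.042, 0.041, 0.074, 0.079, 0.073, 0.128, 0.145, 0.148, 0.074]
0.46 [0.042, 0.041, 0.04, 0.069, 0.07, 0.143, 0.152, 0.151, 0.153, 0.079]
0.48 [0.041, 0.041, 0.001, 0.065, 0.069, 0.065, 0.15, None, None, 0.053]
0.5 [0.041, 0.04, 0.001, 0.001, 0.001, 0.001, 0.001, 0.001, 0.001, 0.001]
0.52 [0.001, 0.001, 0.001, 0.001, 0.001, 0.001, 0.001, 0.001, 0.001, 0.001]
```

A heap up to 0.15 m high stands about 10 mm from module_round's -y side for x<0.49, which blocks a grasp there. I'll first push the logger toward +x, clear of the heap, using the shut fingers on its -x face.

Request:
send_rows(increments=[[40, -45, 50, 0, 0, 0, -1], [79, -90, 97, 0, 0, 0, -1], [79, -90, 97, 0, 0, 0, -1], [79, -90, 140, 0, 0, 0, -1], [79, -90, 190, 0, 0, 0, -1], [79, -90, 225, 0, 0, 0, -1], [79, -90, 244, 0, 0, 0, -1], [79, -90, 244, 0, 0, 0, -1]], newtons=60)

```text
t: 6.78
tcp_pos: [0.3959, -0.3489, 0.0121]
tool_rot: [180.0, -0.0, -179.9]
wrist_force: [-0.1, -0.4, 0.8]
grip_width: -0.0002
finger_force: 0.0
```

Request:
send_rows(increments=[[-6, 1, 0, 0, 0, 0, -1], [-12, 3, 0, 0, 0, 0, -1], [-20, 5, 0, 0, 0, 0, -1], [-28, 7, 0, 0, 0, 0, -1], [-37, 9, 0, 0, 0, 0, -1], [-46, 11, 0, 0, 0, 0, -1], [-55, 13, 0, 0, 0, 0, -1], [-64, 15, 0, 0, 0, 0, -1], [-73, 17, 0, 0, 0, 0, -1], [-80, 19, 0, 0, 0, 0, -1], [-85, 20, 0, 0, 0, 0, -1], [-85, 20, 0, 0, 0, 0, -1], [-65, 20, -60, 0, 0, 0, 0], [-50, 30, -120, 0, 0, 0, 1], [-50, 40, -170, 0, 0, 0, 1], [-50, 60, -210, 0, 0, 0, 1], [-50, 80, -240, 0, 0, 0, 1], [-50, 80, -240, 0, 0, 0, 1], [-50, 80, -240, 0, 0, 0, 1]])

```text
t: 9.15
tcp_pos: [0.4455, -0.2697, 0.2518]
tool_rot: [180.0, -0.0, 180.0]
wrist_force: [0.7, -0.9, -0.5]
grip_width: 0.0859
finger_force: 0.0
```

```bash
cat > look.py <<'E'
from h import *
import sys
def mods(f):
    s,p,d=cap('wrist'); np.savez('pics/'+f,p=p,d=d,s=s); print(s['tcp_pos'],s['tool_rot'],s['joint_pos'].round(1),s['t'])
    o=ortho(s,p,.04,.36,.65,-.44,-.08,.0005)
    hsv=cv2.cvtColor(o,cv2.COLOR_RGB2HSV); m=((hsv[...,1]<45)&(hsv[...,2]>170)).astype(np.uint8)
    m=cv2.morphologyEx(m,cv2.MORPH_CLOSE,np.ones((25,25)));m=cv2.morphologyEx(m,cv2.MORPH_OPEN,np.ones((15,15)))
    for c in cv2.findContours(m,cv2.RETR_EXTERNAL,cv2.CHAIN_APPROX_NONE)[0]:
        r=cv2.minAreaRect(c)
        if min(r[1])<60: continue
        print(round(.65-r[0][1]/2000,4),round(-.08-r[0][0]/2000,4),np.array(r[1])/2,r[2])
    return s,p,d
E
python3 - <<'E'
from look import *
mods('w3')
E
```

```text
[ 0.44554923 -0.26972338  0.25184667] [ 1.79992259e+02 -1.44996942e-02  1.79998449e+02] [ -1.   13.5  33.7 106.8  -8.4  62.2 125.9] 9.15
0.5075 -0.1697 [80.81150055 50.71401978] 79.69515228271484
0.517 -0.3729 [50.44412994 80.74183655] 38.65980529785156
0.6294 -0.2986 [58.79456711 53.21242523] 11.142889976501465
```

module_round is now at (.517,-.373) with yaw -38.7°, clear enough to grasp 18 mm toward its +x end with partly open fingers.

Request:
send_rows(increments=[[-30, -35, 30, 0, 0, 0.17, 0.5], [-60, -75, 70, 0, 0, 0.34, 0.5], [-85, -114, 110, 0, 0, 0.51, 0.5], [-85, -114, 130, 0, 0, 0.675, 0.5], [-85, -114, 130, 0, 0, 0.675, 0.5], [-85, -114, 165, 0, 0, 0.675, 0.5], [-85, -114, 200, 0, 0, 0.675, 0.5], [-85, -114, 225, 0, 0, 0.675, 0.5], [-85, -114, 242, 0, 0, 0.675, 0.5], [-85, -114, 242, 0, 0, 0.675, 0.5]], newtons=60)

```text
t: 10.45
tcp_pos: [0.5307, -0.3834, 0.0102]
tool_rot: [-180.0, -0.0, 141.4]
wrist_force: [1.0, -0.1, 1.1]
grip_width: 0.0642
finger_force: 0.0
```

Request:
send_rows(increments=[[0, 0, 0, 0, 0, 0, -0.2], [0, 0, 0, 0, 0, 0, -0.3], [0, 0, 0, 0, 0, 0, -0.3], [0, 0, 0, 0, 0, 0, -0.3], [0, 0, -10, 0, 0, 0, -0.3], [0, 0, -35, 0, 0, 0, -0.3], [0, 0, -70, 0, 0, 0, -0.3], [0, 0, -105, 0, 0, 0, -0.3], [0, 0, -120, 0, 0, 0, -0.3], [0, 0, -120, 0, 0, 0, -0.3]], newtons=60)

```text
t: 11.7
tcp_pos: [0.5313, -0.3835, 0.1311]
tool_rot: [180.0, 0.1, 141.4]
wrist_force: [0.2, 1.0, -2.4]
grip_width: 0.049
finger_force: 62.4
```

Request:
send_rows(increments=[[12, 20, 0, 0, 0, 0, -0.3], [37, 58, 0, 0, 0, -0.06, -0.3], [67, 105, 0, 0, 0, -0.16, -0.3], [100, 156, 0, 0, 0, -0.26, -0.3], [133, 208, 0, 0, 0, -0.36, -0.3], [166, 260, 0, 0, 0, -0.46, -0.3], [199, 311, 0, 0, 0, -0.56, -0.3], [225, 352, 0, 0, 0, -0.66, -0.3], [243, 380, 0, 0, 0, -0.686, -0.3], [250, 391, 0, 0, 0, -0.686, -0.3], [250, 391, 30, 0, 0, -0.686, -0.3], [250, 391, 60, 0, 0, -0.686, -0.3], [250, 391, 70, 0, 0, -0.686, -0.3], [250, 391, 70, 0, 0, -0.686, -0.3]])

```text
t: 13.45
tcp_pos: [0.5798, 0.0772, 0.06]
tool_rot: [-180.0, -0.1, -179.4]
wrist_force: [0.7, -0.1, -1.2]
grip_width: 0.0492
finger_force: 62.5
```

```bash
python3 - <<'E'
from h import *
s,p,d=cap('wrist','w4.png'); print(s['tcp_pos'],s['tool_rot'],s['joint_pos'].round(1),s['t'])
cv2.imwrite('pics/w4.png',p[130:420,100:460,::-1].repeat(2,0).repeat(2,1))
E
```

```text
[0.57976067 0.07720395 0.05995288] [-1.79959425e+02 -6.37323648e-02 -1.79420693e+02] [-29.4  34.4  24.6 106.  -19.8  43.9  96.5] 13.45
```

View pics/w4.png

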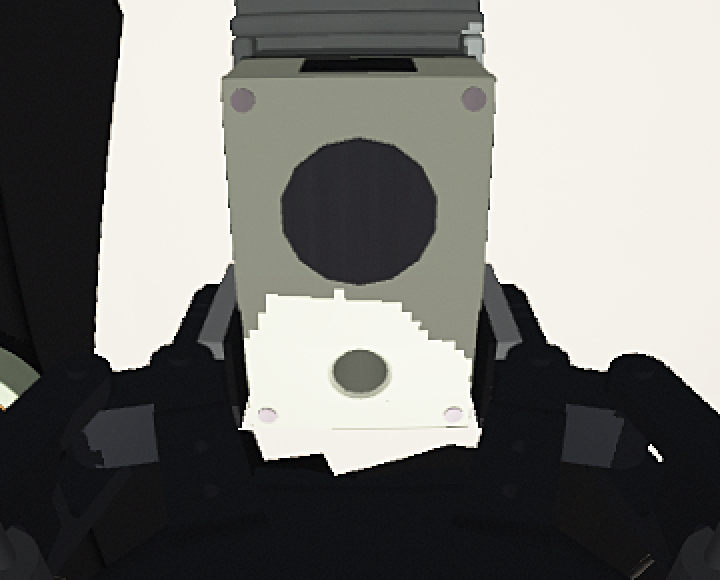

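The logger is straight in the grip and in line with the nest. A quick numeric check of its position comes from the tag (279.5,235.5) and the hole (280,316).

```bash
python3 - <<'E'
from h import *
f=rayfun(env.read_state()); h=f([280,316],.090);t=f([279.5,235.5],.092); print(h,t,h-[.024,0],t+[.014,0])
E
```

```text
[0.58528208 0.07749272] [0.54713299 0.07689894] [0.56128208 0.07749272] [0.56113299 0.07689894]
```

Request:
send_rows(increments=[[0, 0, 10, 0, 0, 0, -0.3], [0, 0, 17, 0, 0, 0, -0.3], [0, 0, 21, 0, 0, 0, -0.3], [0, 0, 24, 0, 0, 0, -0.3], [0, 0, 24, 0, 0, 0, -0.3]])

```text
t: 14.12
tcp_pos: [0.58, 0.0779, 0.0362]
tool_rot: [-180.0, -0.0, -179.4]
wrist_force: [0.7, 0.6, -0.6]
grip_width: 0.0491
finger_force: 62.7
```

No wall contact, so it's inside the pocket. I'll set it down, release and rise.

Request:
send_rows(increments=[[0, 0, 1, 0, 0, 0, -0.3], [0, 0, 2, 0, 0, 0, -0.3], [0, 0, 2, 0, 0, 0, 0.5], [0, 0, 2, 0, 0, 0, 0.5], [0, 0, 2, 0, 0, 0, 0.5], [0, 0, -10, 0, 0, 0, 0.5], [0, 0, -50, 0, 0, 0, 0.7], [0, -40, -100, 0, 0, 0, 1], [20, -95, -150, 0, 0, 0, 1], [40, -150, -190, 0, 0, 0, 1], [60, -205, -190, 0, 0, 0, 1], [75, -245, -190, 0, 0, 0, 1], [75, -245, -190, 0, 0, 0, 1], [75, -245, -190, 0, 0, 0, 1]])

```text
t: 15.88
tcp_pos: [0.5078, -0.1676, 0.2268]
tool_rot: [180.0, 0.0, -179.4]
wrist_force: [0.6, 0.5, -0.3]
grip_width: 0.0852
finger_force: 0.0
```

```bash
python3 - <<'E'
from look import *
s,p,d=mods('w5')
o=ortho(s,p,.064,.48,.66,-.0,.15,.0005)
hsv=cv2.cvtColor(o,cv2.COLOR_RGB2HSV)
o=overlay(s,p,[(.5625,.0773,.7,.064,[(.080,.050)]),(.5625,.0773,.7,.032,[(.098,.068),(.086,.056)])],half=.056,k=3.5)
cv2.imwrite('pics/o5.png',o[...,::-1])
E
```

```text
[ 0.50783044 -0.1676285   0.22682183] [ 1.79982427e+02  3.33282877e-02 -1.79372789e+02] [-14.2  17.1  35.2 106.6 -11.4  59.7 116.2] 15.875
0.5077 -0.1696 [80.72205353 50.40097046] 79.69515228271484
```

View pics/o5.png

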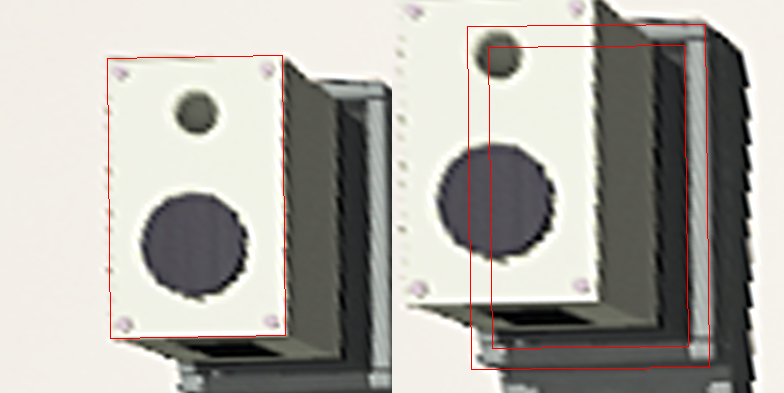

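module_round's lid matches the expected seated rectangle at height 64 mm, so it's seated. Next is module_bar at (.5077,-.1696), yaw 10.4°.

Request:
send_rows(increments=[[0, -1, 40, 0, 0, -0.08, 0.6], [0, -2, 95, 0, 0, -0.171, 0.5], [0, -2, 140, 0, 0, -0.171, 0.5], [0, -2, 180, 0, 0, -0.171, 0.5], [0, -2, 205, 0, 0, -0.171, 0.5], [0, -2, 217, 0, 0, -0.171, 0.5], [0, -2, 217, 0, 0, -0.171, 0.5], [0, -2, 217, 0, 0, -0.171, -0.2], [0, -2, 217, 0, 0, -0.171, -0.3], [0, -2, 217, 0, 0, -0.171, -0.3], [0, -2, 217, 0, 0, -0.171, -0.3], [0, -2, 205, 0, 0, -0.171, -0.3], [0, -2, 175, 0, 0, -0.171, -0.3], [0, -2, 140, 0, 0, -0.171, -0.3], [0, -2, 105, 0, 0, -0.171, -0.3], [0, -2, 77, 0, 0, -0.171, -0.3], [0, -2, 77, 0, 0, -0.171, -0.3]], newtons=60)

```text
t: 18.05
tcp_pos: [0.5088, -0.1701, 0.152]
tool_rot: [-179.9, 0.2, -169.6]
wrist_force: [0.4, 0.7, -2.4]
grip_width: 0.0491
finger_force: 62.4
```

Request:
send_rows(increments=[[-7, 22, 0, 0, 0, 0, -0.3], [-20, 62, 0, 0, 0, 0, -0.3], [-36, 112, 0, 0, 0, 0.02, -0.3], [-53, 163, 0, 0, 0, 0.04, -0.3], [-69, 214, 0, 0, 0, 0.06, -0.3], [-86, 265, 0, 0, 0, 0.08, -0.3], [-103, 316, 0, 0, 0, 0.094, -0.3], [-118, 364, 0, 0, 0, 0.094, -0.3], [-129, 398, 0, 0, 0, 0.094, -0.3], [-133, 412, 0, 0, 0, 0.094, -0.3], [-133, 412, 30, 0, 0, 0.094, -0.3], [-133, 412, 65, 0, 0, 0.094, -0.3], [-133, 412, 92, 0, 0, 0.094, -0.3], [-133, 412, 92, 0, 0, 0.094, -0.3], [-133, 412, 92, 0, 0, 0.094, -0.3]])

```text
t: 19.92
tcp_pos: [0.5645, 0.259, 0.0584]
tool_rot: [-180.0, 0.1, -175.0]
wrist_force: [0.5, 0.1, -1.5]
grip_width: 0.049
finger_force: 62.5
```

```bash
python3 - <<'E'
from h import *
s,p,d=cap('wrist'); z=s['tcp_pos'][2]+.03; print(s['tcp_pos'],s['tool_rot'],s['t'])
x0,y1=.50,.32
o=ortho(s,p,z+.002,x0,.63,.2,y1,.0005); g=cv2.cvtColor(o,cv2.COLOR_RGB2GRAY)
m=(g<70).astype(np.uint8)
for c in cv2.findContours(m,cv2.RETR_EXTERNAL,cv2.CHAIN_APPROX_NONE)[0]:
    r=cv2.minAreaRect(c); w=sorted(np.array(r[1])/2)
    if 7<w[0]<14 and 38<w[1]<50: print('tag',.63-r[0][1]/2000,y1-r[0][0]/2000,w,r[2])
E
```

```text
[0.56451037 0.25899497 0.05837115] [-1.79997618e+02  5.54681306e-02 -1.74985240e+02] 19.925
tag 0.549271240234375 0.2573407745361328 [np.float64(10.311617851257324), np.float64(43.27734375)] 84.73760986328125
```

Request:
send_rows(increments=[[-1, 0, 10, 0, 0, 0, -0.3], [-1, 0, 17, 0, 0, 0, -0.3], [-1, 0, 20, 0, 0, 0, -0.3], [-1, 0, 23, 0, 0, 0, -0.3], [-1, 0, 23, 0, 0, 0, -0.3]])

```text
t: 20.6
tcp_pos: [0.565, 0.2595, 0.0346]
tool_rot: [180.0, 0.0, -174.9]
wrist_force: [-1.2, -1.4, 5.1]
grip_width: 0.0493
finger_force: 63.3
```

Request:
send_rows(increments=[[0, 0, 0, 0, 0, 0, 0.5], [0, 0, 0, 0, 0, 0, 0.5], [0, 0, 0, 0, 0, 0, 0.5], [0, 0, -12, 0, 0, 0, 0.5], [0, 0, -50, 0, 0, 0, 0.7], [0, 0, -105, 0, 0, 0, 1], [30, 30, -155, 0, 0, 0.03, 1], [60, 65, -195, 0, 0, 0.06, 1], [96, 109, -215, 0, 0, 0.087, 1], [96, 109, -215, 0, 0, 0.087, 1], [96, 109, -215, 0, 0, 0.087, 1]])

```text
t: 21.98
tcp_pos: [0.4598, 0.3594, 0.2499]
tool_rot: [180.0, 0.0, -179.9]
wrist_force: [-0.1, -1.1, -0.4]
grip_width: 0.0857
finger_force: 0.0
```

```bash
python3 - <<'E'
from h import *
s,p,d=cap('wrist'); np.savez('pics/w6',p=p,d=d,s=s); print(s['tcp_pos'],s['tool_rot'],s['joint_pos'].round(1),s['t'])
o=ortho(s,p,.064,.5,.62,.2,.32,.0005); hsv=cv2.cvtColor(o,cv2.COLOR_RGB2HSV)
C=wcloud(s,d); m=(np.hypot(C[...,0]-.487,C[...,1]-.42)<.04)&(C[...,2]>.112)&(C[...,2]<.13); print('sty top',C[m].mean(0),m.sum(), np.ptp(C[m],axis=0))
m=(np.hypot(C[...,0]-.487,C[...,1]-.42)<.045)&(C[...,2]>.053)&(C[...,2]<.061); print('holder',cv2.minAreaRect((C[m][:,:2]*1000).astype(np.float32)))
a=overlay(s,p,[(.5656,.2588,5,.064,[(.08,.05)]),(.487,.419,0,.118,[(.014,.014)])],half=.056,k=3.5)
cv2.imwrite('pics/o6.png',a[...,::-1])
E
```

```text
[0.45978863 0.35936642 0.24986397] [ 1.79987551e+02  2.94217349e-02 -1.79919504e+02] [-63.4  20.3  28.5  98.2 -10.6  64.1  58.2] 21.975
sty top [0.48823194 0.41684812 0.11729462] 194 [0.01362177 0.01454207 0.00733039]
holder ((489.2831726074219, 417.7831726074219), (50.3121452331543, 50.46278381347656), 5.8181562423706055)
```

View pics/o6.png

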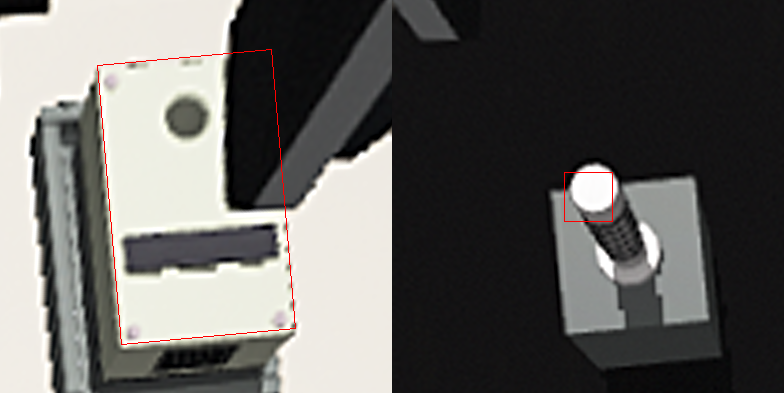

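Both loggers are seated. The stylus axis is at about (.489,.417), so I'll grasp it and lift.

Request:
send_rows(increments=[[-10, 20, 20, 0, 0, 0, 0.6], [-20, 40, 45, 0, 0, 0, 0.3], [-29, 58, 70, 0, 0, 0, 0.3], [-29, 58, 100, 0, 0, 0, 0.3], [-29, 58, 135, 0, 0, 0, 0.3], [-29, 58, 160, 0, 0, 0, 0.3], [-29, 58, 174, 0, 0, 0, 0.3], [-29, 58, 174, 0, 0, 0, -0.5], [-29, 58, 174, 0, 0, 0, -0.8], [-29, 58, 174, 0, 0, 0, -0.9], [-29, 58, 174, 0, 0, 0, -0.9], [-29, 58, 174, 0, 0, 0, -0.9], [-29, 58, 174, 0, 0, 0, -0.9]], newtons=80)

```text
t: 23.65
tcp_pos: [0.4893, 0.4179, 0.0765]
tool_rot: [179.9, 0.1, -179.9]
wrist_force: [-0.5, -2.1, 7.3]
grip_width: 0.0118
finger_force: 77.8
```

Request:
send_rows(increments=[[0, 0, -5, 0, 0, 0, -0.9], [0, 0, -20, 0, 0, 0, -0.9], [0, 0, -45, 0, 0, 0, -0.9], [0, 0, -75, 0, 0, 0, -0.9], [0, 0, -100, 0, 0, 0, -0.9], [0, 0, -110, 0, 0, 0, -0.9], [0, 0, -110, 0, 0, 0, -0.9]])

```text
t: 24.52
tcp_pos: [0.4887, 0.4179, 0.1858]
tool_rot: [180.0, 0.0, -179.9]
wrist_force: [0.1, -0.3, -0.9]
grip_width: 0.012
finger_force: 77.9
```

```bash
python3 - <<'E'
from h import *
print(env.read_state()['tcp_pos'])
z=np.load('pics/w5.npz',allow_pickle=True);s=z['s'].item();p=z['p']
def hole(s,p):
    o=ortho(s,p,.064,.56,.615,.05,.105,.0005);g=cv2.cvtColor(o,cv2.COLOR_RGB2GRAY)
    for c in cv2.findContours((g<185).astype(np.uint8),cv2.RETR_EXTERNAL,cv2.CHAIN_APPROX_NONE)[0]:
        (x,y),r=cv2.minEnclosingCircle(c)
        if 3.5<r/2<9: print('hole',.615-y/2000,.105-x/2000,r/2)
hole(s,p)
z=np.load('pics/w6.npz',allow_pickle=True);hole(z['s'].item(),z['p'])
s,p,d=cap('wrist','w7.png'); np.savez('pics/w7',p=p,d=d,s=s)
cv2.imwrite('pics/c7.png',cv2.resize(p[180:420,160:400,::-1],(580,580)))
E
```

```text
[0.48867186 0.41785255 0.18582656]
hole 0.5863552627563476 0.07713596534729003 6.421297550201416
hole 0.5859715900421143 0.0786022720336914 6.620861053466797
hole 0.60175 0.09949999999999999 4.0697550773620605
```

View pics/c7.png

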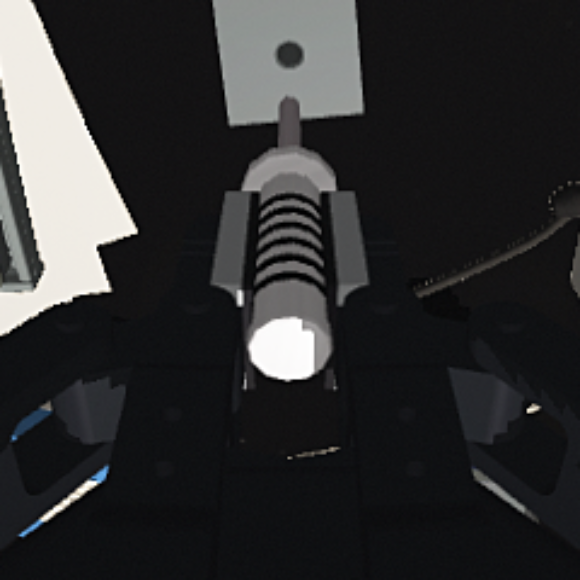

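The stylus is held upright, with its tip at crop (289,99) and the holder's bore at (289,54). I'll compute the tip offset relative to the TCP.

```bash
python3 - <<'E'
from h import *
z=np.load('pics/w7.npz',allow_pickle=True);s=z['s'].item();f=rayfun(s)
print('tcp',s['tcp_pos'],'tip',f([279.6,222],.1125),'bore',f([279.6,202.3],.058))
E
```

```text
tcp [0.48867186 0.41785255 0.18582656] tip [0.48809305 0.41777026] bore [0.48965569 0.41782516]
```

Request:
send_rows(increments=[[-5, -18, 0, 0, 0, 0, -0.9], [-18, -62, 0, 0, 0, 0, -0.9], [-33, -115, 0, 0, 0, 0, -0.9], [-48, -168, 0, 0, 0, 0, -0.9], [-63, -221, 0, 0, 0, 0, -0.9], [-78, -272, 0, 0, 0, 0, -0.9], [-90, -313, 0, 0, 0, 0, -0.9], [-96, -334, 0, 0, 0, 0, -0.9], [-98, -340, 0, 0, 0, 0, -0.9], [-98, -340, 20, 0, 0, 0, -0.9], [-98, -340, 36, 0, 0, 0, -0.9], [-98, -340, 36, 0, 0, 0, -0.9], [-98, -340, 36, 0, 0, 0, -0.9]])

```text
t: 26.2
tcp_pos: [0.5872, 0.078, 0.1496]
tool_rot: [-180.0, 0.0, -179.9]
wrist_force: [0.5, -0.9, -0.3]
grip_width: 0.0122
finger_force: 77.9
```

```bash
python3 - <<'E'
from h import *
s,p,d=cap('wrist'); np.savez('pics/w8',p=p,d=d,s=s); print(s['tcp_pos'],s['tool_rot'])
cv2.imwrite('pics/c8.png',cv2.resize(p[160:300,200:360,::-1],(800,600*7//6*6//7),interpolation=cv2.INTER_CUBIC)[:600])
E
```

```text
[0.58715486 0.07799432 0.14964091] [-1.79992829e+02  1.29792164e-02 -1.79911639e+02]
```

View pics/c8.png

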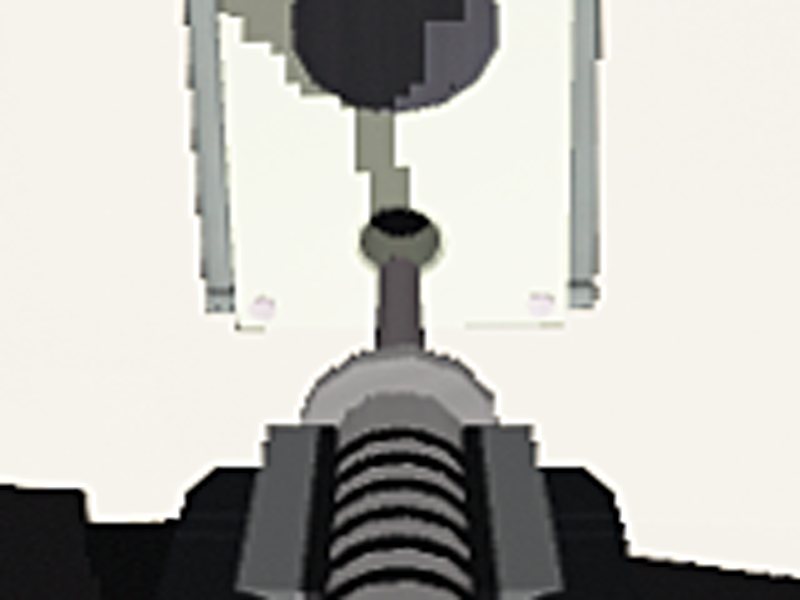

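The tip at (400,262) is centred on the hole at (400,240) sideways. I'll check the x offset numerically.

```bash
python3 - <<'E'
from h import *
z=np.load('pics/w8.npz',allow_pickle=True);s=z['s'].item();f=rayfun(s)
print('tip',f([280,221.3],.0763),'hole',f([280,216],.064))
E
```

```text
tip [0.58603017 0.07812936] hole [0.58626859 0.07814539]
```

Aligned within 0.5 mm. I'll descend and press in small steps.

Request:
send_rows(increments=[[0, 0, 8, 0, 0, 0, -0.9], [0, 0, 16, 0, 0, 0, -0.9], [0, 0, 24, 0, 0, 0, -0.9], [0, 0, 28, 0, 0, 0, -0.9], [0, 0, 28, 0, 0, 0, -0.9]], newtons=80)

```text
t: 26.88
tcp_pos: [0.5869, 0.0777, 0.121]
tool_rot: [-180.0, -0.0, -179.9]
wrist_force: [-0.0, -0.6, -0.4]
grip_width: 0.0121
finger_force: 77.9
```

Request:
send_rows(increments=[[0, 0, 2, 0, 0, 0, -0.9], [0, 0, 4, 0, 0, 0, -0.9], [0, 0, 6, 0, 0, 0, -0.9], [0, 0, 6, 0, 0, 0, -0.9], [0, 0, 6, 0, 0, 0, -0.9]])

```text
t: 27.5
tcp_pos: [0.5872, 0.0778, 0.1155]
tool_rot: [-180.0, 0.0, -179.9]
wrist_force: [0.1, 0.0, 2.2]
grip_width: 0.0118
finger_force: 78.0
```

Request:
send_rows(increments=[[0, 0, 1, 0, 0, 0, -0.9], [0, 0, 2, 0, 0, 0, -0.9], [0, 0, 2, 0, 0, 0, -0.9], [0, 0, 2, 0, 0, 0, -0.9]])

```text
t: 28.0
tcp_pos: [0.5876, 0.0778, 0.114]
tool_rot: [180.0, 0.1, -179.9]
wrist_force: [-0.9, -1.4, 13.7]
grip_width: 0.0125
finger_force: 78.8
```

Request:
send_rows(increments=[[0, 0, 1, 0, 0, 0, -0.9], [0, 0, 1, 0, 0, 0, -0.9], [0, 0, 1, 0, 0, 0, -0.9]])

```text
t: 28.38
tcp_pos: [0.588, 0.0778, 0.1137]
tool_rot: [180.0, 0.1, -179.9]
wrist_force: [-3.1, -0.2, 22.2]
grip_width: 0.0117
finger_force: 79.8
```

The button has bottomed out, with the tip about 23 mm below the lid. I'll ease off 1 mm, hold, and hand in.

Request:
send_rows(increments=[[0, 0, -1, 0, 0, 0, -0.9], [0, 0, -1, 0, 0, 0, -0.9], [0, 0, -1, 0, 0, 0, -0.9], [0, 0, -1, 0, 0, 0, -0.9], [0, 0, -1, 0, 0, 0, -0.9], [0, 0, -1, 0, 0, 0, -0.9]])

```text
t: 29.12
tcp_pos: [0.5876, 0.0778, 0.114]
tool_rot: [180.0, 0.1, -179.9]
wrist_force: [-2.1, -0.2, 13.1]
grip_width: 0.0118
finger_force: 79.3
```

```bash
python3 -c "
from rig import env
print(env.finish_job())"
```

```text
the job is handed in; nothing more can be done
None
```

I handed the job in at about 29 s, with both loggers seated in their matching nests and the gripped stylus holding the round-tagged logger's button fully down; the hand-in gave no verdict.

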